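# Snap the port cover onto the control box and keep it pressed

### The arm

A 7-joint arm with a two-finger parallel gripper is mounted at the origin on the work surface; the furniture and walls round the work are solid. World frame = base frame: x ahead of the robot, y to its left, z up, the work surface at z = 0. Lengths are in m, angles in rad, forces in N, time in s.
With the tool pointing down it reaches from about 0.4 to 0.85 m from the base axis. Payload 10.4 kg.
Tool frame: the origin (TCP) lies between the finger pads; the fingertips stand 17 mm ahead of it and the grasp point (between the pads) lies 2 mm behind it; z points along the fingers, y is the line along which they close (so a half turn about z gives the same grasp; the last joint's range is limited). The gripper opens to 85 mm and grips with 20 to 120 N. Pads are 22 mm wide; open, the fingers measure 114 mm over their backs; the gripper's body (76 mm by 85 mm) begins 54 mm behind the grasp point. The pads swing forward as they close: fully open they stand 13 mm farther back than shut.
Start: joints at [-1.363, 0.332, -0.065, 1.46, 0.022, 1.35, -0.088], TCP at [0.143, 0.608, 0.248] pointing down, gripper open.
Joint ranges: [-2.6, 2.6], [-0.5, 2.12], [-1.47, 1.34], [0.16, 2.42], [-1.27, 4.41], [0.06, 2.06], [-2.6, 2.6]. Speed limits (rad/s): [2.22, 2.22, 2.79, 2.79, 3.14, 3.14, 3.14].

### API

Orientations are given as a unit quaternion [x, y, z, w].
In Python, from workcell import readout, imaging, manip gives the robot as it stands. The module is installed in compiled form; this text tells all that it offers.
- The arm moves only by the shell command python3 -m crank 'ROWS' [OPENING] [FORCE]. ROWS is JSON, a list of rows, each a list of 4 numbers: the shift along the tool's x, y, z as a fraction of full scale, then the turn about the tool's z as a fraction of full scale. In form: [[x, y, z, yaw], ...]. A call has 1 to 5 rows; each row is the pose to reach, as a shift and turn from the pose commanded when the call began, along the tool's axes at that moment; what a row does not reach only later rows make up. Full scale, the value 1, is 400 mm for a shift and 60 degrees for a turn. A row lasts 1/12 s, in which the tool goes at most 41.7 mm and 7.16 degrees, less where a joint would pass 70% of its speed; a pose out of reach is approached as far as the arm can. A call with a number of a shift or a turn outside -1 to 1 is refused whole. A call with a gripper value outside its range is refused whole. OPENING is the gripper command: -1 is shut, 1 is fully open, values between are in proportion, set as the call begins (- or left out, the last holds). The fingers move at their own pace and stop on an object; FORCE is the grip in N (left out, the last holds). Time passes only in rows, so rows that repeat a pose let the fingers close. It gives the time, the measured TCP pose, the force, the opening and the grip force at its end, in the units of the state.
- readout.get_obs(): the state, without advancing time (a new reading comes with each control period).
- imaging.camera(name): name is "scene" or "side" or "wrist"; returns a dict with "color" (384x512x3 uint8, red, green, blue), "fx", "fy", "cx", "cy" (pixels), "rvec" (rotation vector, rad) and "tvec" (3), from world to camera coordinates, as OpenCV has them. Camera axes: x right, y down, z forward; pixel columns grow to the right and rows downward; lengths in m; the calibration is good to about 2 mm. A picture is of the moment at which its call begins. There is no depth.
- manip.hand_in(): hands the job in; it is judged then, once.
The state is a dict: "clock": time; "joint_pos": joint angles; "joint_velocities": joint speeds; "tau": joint torques, N m; "position": TCP position; "ee_rot": TCP orientation; "ft_force": force on the tool from outside, world axes, zero at the start; "torque": the same for the moment, N m; "grip_width": opening from 0.0 (shut) to 1.0 (fully open); "grasp_force": force on a finger pad.
Only numpy, scipy, OpenCV 4.12 (cv2) and the standard library are available. Lean on these libraries where they do the work, as an engineer would, in place of code of your own. Each camera call takes 0.05 s, during which the arm holds its last target. There are 200 camera calls.

### The job

Pick the orange port cover out of the blue parts tray, leaving the other parts in the tray, and press it down into the open port of the grey control box until both white latches snap over its flange. Keep pressing it firmly down after the snap so that it squeezes the rubber gasket below it, and finish while still holding it pressed like that: do not let go.

Things in the scene. Friction and masses are not known exactly. Their poses are not given: they have to be found in the camera images.
- cover: Orange plastic cover, 42 to 84 g, upright in the tray. Bottom flange 64 (x) x 44 (y) x 4 mm, then a body 50 x 36 mm up to 12 mm height, then a central grip rib 36 mm long (x), 14 mm thick (y), from 12 to 40 mm height (its top). Pinch the rib across y, or push on its top. Origin: centre of the flange's underside; z up. A half turn about z makes no difference.
- ctrl_box: Grey control box fixed to the worktop, 130 (x) x 100 (y) x 45 mm, screws at the corners of its top, green lamp on the -x face, black cable gland on the +x face. Open port in the middle of the top: well 68 (x) x 48 (y) mm, mouth widened to 78 x 58 mm at the top by a 45 degree lead-in 5 mm deep. Origin: centre of the box's underside; z up.
- port (a point): Centre of the port's mouth, level with the box's top, axes as the box. The cover goes in flange first, x along x, either way round. Cover's origin below this point: at 6 mm it meets the latch ramps, resistance rises to about 8 to 15 N until 12 mm, then the force drops; it meets the gasket at 17 mm, the latches snap over the flange at 18 mm, fully home is 21 mm.
- parts_tray: Blue open tray fixed to the worktop, 220 (x) x 240 (y) x 35 mm, walls and floor 5 mm thick. Origin: centre of its underside.
- latch_front (a joint): White sprung snap latch at the -x end of the port, 20 mm wide (y), ramped above, flat below, its underside 31 mm above the box's underside. 0 = sprung out into the port (5.5 mm past the well's wall), grows to 0.008 m as it is pushed back outward; spring 3 N at 0 plus 0.85 N per mm.
- latch_back (a joint): The same latch at the +x end of the port; 0 = sprung out, grows as it is pushed back outward.
- gasket (a joint): Black rubber gasket pad in the bottom of the port, its top 28 mm above the box's underside when free. Value: how far it is squeezed down, 0 to 0.004 m; it takes 1 N to start and 2.5 N per mm more (11 N at the full 4 mm, a hard stop beyond). Snapped in and let go, the cover rests with it squeezed about 1 mm.
- charcoal: Black charcoal block, 45 x 70 x 26 mm, loose in the tray; stays there. Origin: centre of its underside.
- emery_pack: Blue packet, 50 x 70 x 22 mm, loose in the tray; stays there. Origin: centre of its underside.
- match_box: Small beige box, 36 x 52 x 15 mm, loose in the tray; stays there. Origin: centre of its underside.

How it is judged:
By the outcome, as a careful person would: the job done as asked, in the order asked, and still so for the second after the job is handed in, while the arm keeps its last pose, push and grip.
It also fails if it takes over 58 s, if anything falls off the work surface, if the arm or the gripper's body presses on something with over 40 N, if the wrist force passes 120 N, or if a joint passes its speed limit or range.

## Working session

There is one attempt and no reset: what is moved stays moved. The work goes in short steps, Python scripts to look and compute and a shell command to move; the robot and the scene stay as the last step left them, time stands still between calls to the robot, and variables do not carry over. Pictures are saved under pics/ and viewed, at most 10 in all, crops included, and the job is handed in when it is done.

```bash
mkdir -p pics
cat > h.py <<'E'
import numpy as np, cv2
from workcell import readout, imaging
from scipy.spatial.transform import Rotation as R
def snap(n,f=None):
    c=imaging.camera(n)
    if f: cv2.imwrite('pics/'+f,c['color'][:,:,::-1])
    return c
def ray(c,u,v):
    Rm=cv2.Rodrigues(np.array(c['rvec'],float))[0]; t=np.array(c['tvec'],float).ravel()
    d=Rm.T@np.array([(u-c['cx'])/c['fx'],(v-c['cy'])/c['fy'],1.]); return -Rm.T@t,d
def plane(c,u,v,z):
    o,d=ray(c,u,v); return o+d*(z-o[2])/d[2]
def tool(p):
    s=readout.get_obs(); return R.from_quat(s['ee_rot']).inv().apply(np.array(p)-s['position'])
E
python3 - <<'E'
from h import *
a=snap('scene','scene.png');b=snap('side','side.png');
im=np.hstack([a['color'],b['color']])[:,:,::-1]
cv2.imwrite('pics/both.png',cv2.resize(im,(800,300)))
for c in(a,b): print(ray(c,256,192),c['fx'])
s=readout.get_obs();print(s)
print(R.from_quat(s['ee_rot']).as_matrix().round(3))
E
```

```text
(array([0.23298175, 0.43356316, 0.78013167]), array([ 0.33596338, -0.55895263, -0.75812111])) 485.6239859347484
(array([0.27993735, 0.56488883, 0.68783331]), array([ 0.28388709, -0.72602405, -0.62684005])) 384.9554937016582
{'clock': 0.1, 'joint_pos': array([-1.36258475,  0.33279835, -0.06470167,  1.46088032,  0.0216183 ,
        1.34986694, -0.08849432]), 'joint_velocities': array([ 0.00017554, -0.00104555, -0.00140723, -0.00125153, -0.00123333,
       -0.00224009,  0.0008301 ]), 'tau': array([ 1.10363831e-03, -6.26740837e+01,  4.87163127e-02, -3.92427278e+01,
        1.61434704e-02,  6.89729219e-03, -7.40445785e-07]), 'position': array([0.14291452, 0.60811911, 0.24759095]), 'ee_rot': array([ 1.15134373e-01,  9.93349728e-01, -6.27435055e-04, -3.55664506e-05]), 'ft_force': array([-0.06892482,  0.18070807, -0.4022111 ]), 'torque': array([ 0.02635003, -0.01832226,  0.00327086]), 'grasp_force': 0.0, 'grip_width': 1.0044943469099101}
[[-0.973  0.229 -0.   ]
 [ 0.229  0.973 -0.001]
 [-0.    -0.001 -1.   ]]
```

View pics/scene.png

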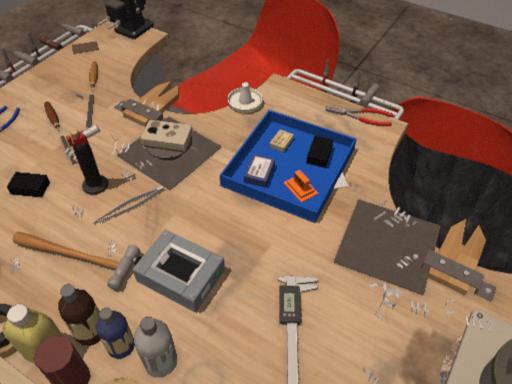

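View pics/side.png

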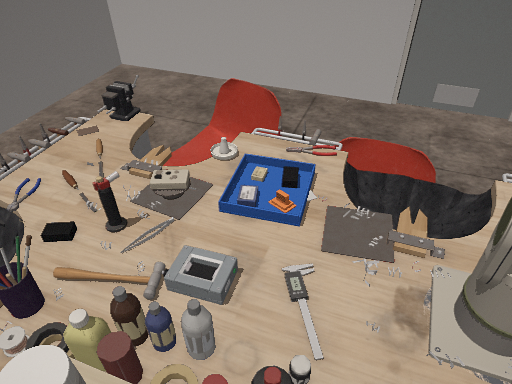

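The scene shows the tray with the orange cover at about (302,186), beside the black, white/blue and beige parts. The grey box is at about (180,268). The side view shows the cover at (283,202) and the box at (203,272).

Run:
```python
from h import *
a=snap('scene');b=snap('side')
for n,c in(('scene',a),('side',b)):
    h=cv2.cvtColor(c['color'],cv2.COLOR_RGB2HSV)
    m=cv2.inRange(h,(4,170,120),(20,255,255)); k,l,st,ce=cv2.connectedComponentsWithStats(m)
    i=[j for j in range(1,k) if st[j,4]>60 and 150<ce[j][1]<230]
    for j in i: print(n,'orange',st[j],ce[j],plane(c,*ce[j],.02))
    m=cv2.inRange(h,(105,180,60),(125,255,255));k,l,st,ce=cv2.connectedComponentsWithStats(m)
    j=1+np.argmax(st[1:,4]); 
    q=cv2.approxPolyDP(cv2.convexHull(np.argwhere(l==j)[:,::-1].astype(np.int32)),5,True)[:,0]
    for p in q: print(n,'tray',p,plane(c,*map(float,p),.035).round(3))
s=a['color'][:,:,::-1]
x=cv2.resize(s[225:310,125:230],None,fx=5,fy=5,interpolation=2)
y=cv2.resize(s[160:210,275:325],None,fx=5,fy=5,interpolation=2)
o=np.zeros((425,780,3),np.uint8);o[:,:525]=x;o[:250,528:778]=y;cv2.imwrite('pics/crop.png',o)
for c in (a,): print(plane(c,180,262,.045))
print(plane(b,203,270,.045), plane(a,303,182,.045))
```

```text
scene orange [295 171  14  13  79] [301.88607595 177.10126582] [ 0.50954813 -0.21447108  0.02      ]
scene orange [285 178  32  24 333] [299.95495495 189.89489489] [ 0.49586686 -0.18058201  0.02      ]
scene tray [355 139] [ 0.458 -0.367  0.035]
scene tray [314 221] [ 0.43  -0.113  0.035]
scene tray [221 184] [ 0.635 -0.096  0.035]
scene tray [221 174] [ 0.651 -0.119  0.035]
scene tray [269 111] [ 0.67  -0.347  0.035]
side orange [269 190  24  23 163] [281.7791411  202.39263804] [ 0.50182344 -0.19128567  0.02      ]
side tray [314 165] [ 0.461 -0.37   0.035]
side tray [298 225] [ 0.433 -0.107  0.035]
side tray [220 210] [ 0.636 -0.09   0.035]
side tray [245 155] [ 0.672 -0.348  0.035]
[0.58635224 0.10301641 0.045     ]
[0.58192894 0.10861349 0.045     ] [ 0.49212642 -0.18245081  0.045     ]
```

View pics/crop.png

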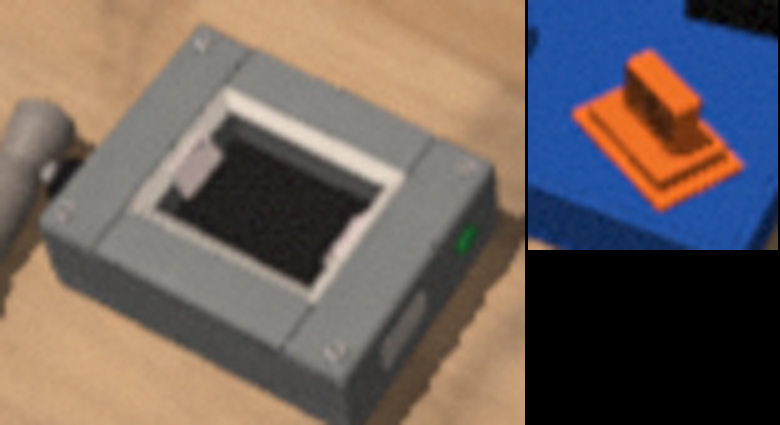

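The crop shows the box: the lamp is on the right, and the white mouth rim has corners at (228,90), (405,180), (315,300) and (133,210). The cover's rib top has corners at about (650,48), (700,100), (680,118) and (627,65).

```bash
cat >> h.py <<'E'
def rect(P):
    P=np.array(P)[:,:2].astype(np.float32); r=cv2.minAreaRect(P*1000); return r
E
python3 - <<'E'
from h import *
c=snap('scene')
def f(pts,ox,oy,x0,z):
    P=np.array([plane(c,(x-x0+.5)/5-.5+ox,(y+.5)/5-.5+oy,z) for x,y in pts])
    e=np.diff(np.vstack([P,P[:1]]),axis=0)
    print(P.mean(0).round(4),np.hypot(e[:,0],e[:,1]).round(4),np.degrees(np.arctan2(e[:,1],e[:,0])).round(1))
f([(228,90),(405,180),(315,300),(133,210)],125,225,0,.045)
f([(205,25),(495,165),(345,375),(40,225)],125,225,0,.045)
f([(650,48),(700,100),(680,118),(627,65)],275,160,528,.045)
f([(572,113),(660,208),(743,165)],275,160,528,.007)
E
```

```text
[0.5869 0.1064 0.045 ] [0.0774 0.0559 0.076  0.0583] [-177.7   92.2    4.1  -86.4]
[0.5869 0.1061 0.045 ] [0.1266 0.0957 0.1255 0.0991] [-176.9   92.6    4.6  -86.7]
[ 0.5019 -0.1955  0.045 ] [0.0346 0.0133 0.0354 0.014 ] [ 154.7   80.2  -23.8 -104.1]
[ 0.4966 -0.1869  0.007 ] [0.0627 0.0434 0.0763] [ 155.1 -115.     9.8]
```

```bash
python3 -m crank '[[-0.09,-0.02,-0.02,0],[-0.18,-0.045,-0.04,0],[-0.27,-0.07,-0.06,0],[-0.36,-0.09,-0.08,0],[-0.45,-0.11,-0.1,0]]' 1; python3 -m crank '[[-0.09,-0.02,0,0],[-0.18,-0.045,0,0],[-0.27,-0.07,0,0],[-0.36,-0.09,0,0],[-0.4,-0.11,0,0]]'; python3 -c "
from h import *
s=readout.get_obs();print(s['joint_pos'])
d=tool([.58,.15,.29]);print(d/.4)"
```

```text
clock: 0.67
position: [0.3095, 0.5233, 0.2888]
ee_rot: [0.115, 0.993, 0.0, 0.0]
ft_force: [0.9, 1.3, -0.4]
grip_width: 0.997
grasp_force: 0.0
clock: 1.08
position: [0.4584, 0.4415, 0.288]
ee_rot: [0.118, 0.993, -0.001, 0.001]
ft_force: [-0.3, -1.1, 0.3]
grip_width: 1.004
grasp_force: 0.0
[-0.93615574  0.33842852  0.12774114  1.37481338 -0.04040063  1.43102465
  0.52490066]
[-0.46580932 -0.63749139 -0.0034201 ]
```

```bash
python3 -m crank '[[-0.06,-0.08,0,0],[-0.12,-0.16,0,0],[-0.18,-0.24,0,0],[-0.24,-0.32,0,0],[-0.3,-0.4,0,0]]'; python3 -m crank '[[-0.06,-0.08,0,0],[-0.12,-0.16,0,0],[-0.165,-0.24,0,0],[-0.165,-0.24,0,0]]'; python3 -c "
from h import *
c=snap('wrist','w1.png');print(ray(c,256,192),c['fx'])
s=readout.get_obs();print(s['joint_pos'])
d=tool([.50,-.19,.22]);print(d/.4)"
```

```text
clock: 1.5
position: [0.5345, 0.2599, 0.2884]
ee_rot: [0.115, 0.993, 0.0, 0.0]
ft_force: [1.3, 0.3, -0.6]
grip_width: 0.999
grasp_force: 0.0
clock: 1.83
position: [0.5786, 0.1437, 0.2886]
ee_rot: [0.121, 0.993, -0.002, 0.001]
ft_force: [-0.3, -1.3, -0.2]
grip_width: 1.0
grasp_force: 0.0
(array([0.51357057, 0.16006517, 0.41453185]), array([ 0.26638698, -0.06395675, -0.96175645])) 317.01868156272724
[-0.57173796  0.24963831  0.29674136  1.49608202 -0.07161683  1.40658662
  1.060291  ]
[-0.01108113 -0.86674746  0.17234767]
```

View pics/w1.png

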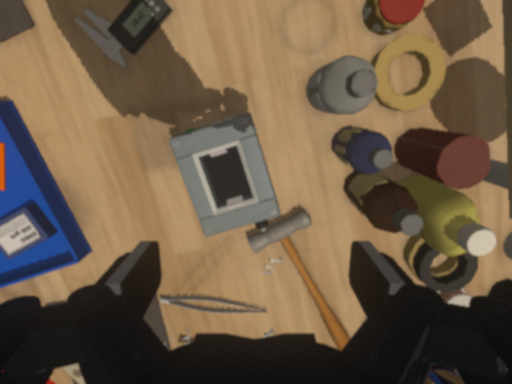

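The wrist view shows the box at (224,174), with the white mouth rim spanning about (193-260, 140-214). The fingers are below it. I'll fit the rim, then move to the tray.

```bash
cat >> h.py <<'E'
def mouth(c,z=.045,thr=185,roi=None):
    h=cv2.cvtColor(c['color'],cv2.COLOR_RGB2HSV); m=((h[:,:,1]<45)&(h[:,:,2]>thr)).astype(np.uint8)*255
    if roi: k=np.zeros_like(m); x,y,X,Y=roi; k[y:Y,x:X]=m[y:Y,x:X]; m=k
    k,l,st,ce=cv2.connectedComponentsWithStats(cv2.morphologyEx(m,cv2.MORPH_CLOSE,np.ones((5,5)))); j=1+np.argmax(st[1:,4])
    P=np.argwhere(l==j)[:,::-1]
    r=rect([plane(c,float(u),float(v),z) for u,v in P]); print(st[j],r); return r
def orange(c,z=.045):
    h=cv2.cvtColor(c['color'],cv2.COLOR_RGB2HSV); m=cv2.inRange(h,(3,150,80),(20,255,255))
    k,l,st,ce=cv2.connectedComponentsWithStats(m); j=1+np.argmax(st[1:,4]); print(st[j],ce[j]); return l==j
E
python3 - <<'E'
from h import *
c=snap('wrist')
for t in (165,180,200): mouth(c,thr=t,roi=(170,115,280,235))
E
python3 -m crank '[[0,-0.09,0,0],[0,-0.18,0,0],[0,-0.27,0,0],[0,-0.36,0,0],[0,-0.45,0,0]]';python3 -m crank '[[0,-0.09,0,0.1],[0,-0.18,0.02,0.2],[0,-0.27,0.06,0.2],[0,-0.34,0.1,0.2],[0,-0.34,0.1,0.2]]'; python3 -c "
from h import *
c=snap('wrist','w2.png');print(ray(c,256,192))
s=readout.get_obs();print(s['joint_pos'],s['position'])
d=tool([.502,-.1955,.12]);print(d/.4)"
```

```text
[190 144  44  71 373] ((579.2532958984375, 85.64444732666016), (43.76012420654297, 91.30667877197266), 57.93629455566406)
[206 149  14   5  23] ((554.5936889648438, 102.78009033203125), (1.8354238271713257, 16.065078735351562), 4.632707118988037)
clock: 2.35
position: [0.5345, -0.0217, 0.2883]
ee_rot: [0.114, 0.994, 0.0, -0.0]
ft_force: [0.6, -1.0, 0.5]
grip_width: 0.996
grasp_force: 0.0
clock: 2.77
position: [0.5012, -0.1589, 0.2459]
ee_rot: [0.221, 0.975, -0.001, -0.002]
ft_force: [-0.6, -1.2, -0.3]
grip_width: 1.001
grasp_force: 0.0
(array([ 0.44145882, -0.12977097,  0.37209255]), array([ 0.2436968 , -0.11389606, -0.96315498]))
[-0.26364612  0.11262971  0.5185493   1.7463158  -0.05732376  1.30007609
  1.39506317] [ 0.50269317 -0.15579666  0.24702512]
[-0.04170172 -0.09011021  0.31755705]Traceback (most recent call last):
  File "<stdin>", line 3, in <module>
  File "h.py", line 20, in mouth
    k,l,st,ce=cv2.connectedComponentsWithStats(cv2.morphologyEx(m,cv2.MORPH_CLOSE,np.ones((5,5)))); j=1+np.argmax(st[1:,4])
                                                                                                        ~~~~~~~~~^^^^^^^^^^
    return _wrapfunc(a, 'argmax', axis=axis, out=out, **kwds)
    return bound(*args, **kwds)
ValueError: attempt to get argmax of an empty sequence
```

View pics/w2.png

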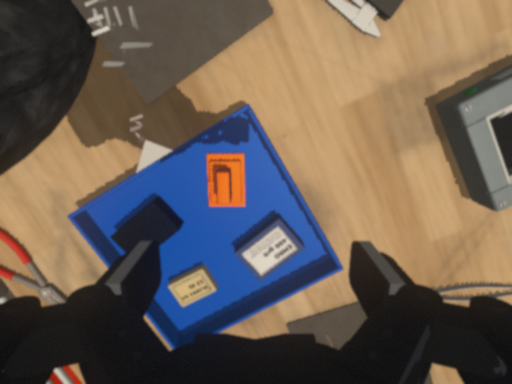

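The wrist view shows the cover well aligned at (226,181), with the black block, label packet and beige box clear of the finger lines.

```bash
cat > oc.py <<'E'
from h import *
c=snap('wrist'); m=orange(c)
r=rect([plane(c,float(u),float(v),.008) for v,u in np.argwhere(m)]); print(r)
d=tool([r[0][0]/1000,r[0][1]/1000,.12]); s=readout.get_obs()
t=R.from_quat(s['ee_rot']).as_matrix()[:,0]; print(d/.4, 'toolx deg',np.degrees(np.arctan2(t[1],t[0])),s['position'])
E
python3 oc.py
```

```text
[ 204  154   37   51 1829] [222.52870421 178.71131766]
((504.7759094238281, -198.88784790039062), (42.27474594116211, 60.759864807128906), 64.59537506103516)
[-0.05052437 -0.1010951   0.31954862] toolx deg 154.76210886937278 [ 0.50385596 -0.15377035  0.24784774]
```

```bash
python3 -m crank '[[-0.02,-0.04,0.04,0],[-0.035,-0.07,0.1,0],[-0.047,-0.098,0.17,0],[-0.047,-0.098,0.23,0],[-0.047,-0.098,0.23,0]]' 0.05; python3 -m crank '[[0,0,0,0],[0,0,0,0]]';python3 oc.py; python3 -c "
from h import *
snap('wrist','w3.png')"
```

```text
clock: 3.28
position: [0.5031, -0.1953, 0.1523]
ee_rot: [0.217, 0.976, 0.0, -0.003]
ft_force: [-0.1, 0.8, -0.3]
grip_width: 0.525
grasp_force: 0.0
clock: 3.45
position: [0.5058, -0.1965, 0.1579]
ee_rot: [0.217, 0.976, 0.0, 0.001]
ft_force: [-0.6, 0.4, -0.1]
grip_width: 0.528
grasp_force: 0.0
[ 228  145   48   69 3241] [251.42949707 179.15550756]
((504.8320007324219, -198.86257934570312), (42.875389099121094, 62.550804138183594), 64.89060974121094)
[ 0.00044175 -0.00593074  0.0954722 ] toolx deg 154.89732571640658 [ 0.5058951  -0.19679042  0.15819196]
```

View pics/w3.png

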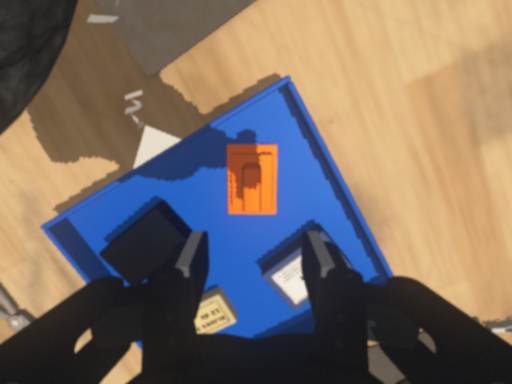

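```bash
python3 -m crank '[[0,-0.006,0.08,0],[0,-0.006,0.16,0],[0,-0.006,0.22,0],[0,-0.006,0.26,0],[0,-0.006,0.28,0]]' 0.05; python3 -m crank '[[0,0,0.008,0],[0,0,0.015,0],[0,0,0.015,0]]';python3 -c "
from h import *
snap('wrist','w4.png');print(readout.get_obs()['position'])"
```

```text
clock: 3.97
position: [0.5032, -0.1992, 0.0433]
ee_rot: [0.218, 0.976, 0.0, -0.001]
ft_force: [-0.6, 1.1, 0.1]
grip_width: 0.524
grasp_force: 0.0
clock: 4.22
position: [0.5041, -0.2001, 0.0392]
ee_rot: [0.218, 0.976, 0.0, 0.001]
ft_force: [-0.5, -0.3, -0.5]
grip_width: 0.529
grasp_force: 0.0
[ 0.50412305 -0.20008928  0.03935333]
```

View pics/w4.png

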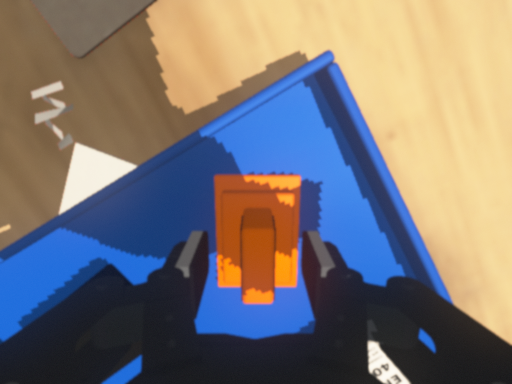

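The fingers straddle the rib: its top spans about (242-275, 208-303), and the finger tips are at (195,250) and (315,250). I'll close and lift.

```bash
python3 -m crank '[[0,0,0,0],[0,0,0,0],[0,0,0,0],[0,0,0,0],[0,0,0,0]]' -1 80; python3 -m crank '[[0,0,-0.01,0],[0,0,-0.03,0],[0,0,-0.07,0],[0,0,-0.13,0],[0,0,-0.2,0]]';python3 -m crank '[[0,0,-0.06,0],[0,0,-0.1,0],[0,0,-0.12,0],[0,0,-0.12,0]]'; python3 -c "
from h import *
c=snap('wrist','w5.png');d=tool([.587,.0,.165]);print(d/.4)"
```

```text
clock: 4.68
position: [0.5039, -0.2001, 0.0391]
ee_rot: [0.218, 0.976, 0.0, 0.001]
ft_force: [-1.4, 0.4, 6.9]
grip_width: 0.147
grasp_force: 78.9
clock: 5.1
position: [0.5024, -0.1999, 0.1188]
ee_rot: [0.218, 0.976, -0.0, -0.001]
ft_force: [0.9, -0.3, -0.3]
grip_width: 0.145
grasp_force: 78.0
clock: 5.43
position: [0.5042, -0.2003, 0.1683]
ee_rot: [0.218, 0.976, 0.0, 0.002]
ft_force: [0.9, -0.8, -0.2]
grip_width: 0.147
grasp_force: 78.0
[0.02431851 0.54126894 0.00467872]
```

View pics/w5.png

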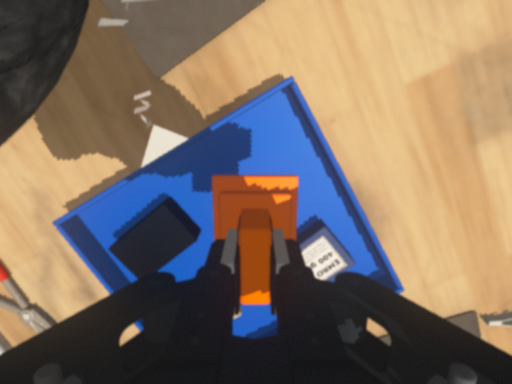

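The cover is held: grip width 0.147 is about 12.5 mm, and the flange shows at (212-299, 175-305). The other parts remain in the tray. I'll carry it toward the box.

```bash
python3 -m crank '[[0.015,0.04,0,0],[0.04,0.11,0,0],[0.07,0.19,0,0],[0.105,0.28,0,0],[0.14,0.37,0,0]]'; python3 -m crank '[[0.035,0.09,0,-0.11],[0.07,0.18,0,-0.22],[0.095,0.26,0,-0.33],[0.11,0.31,0,-0.43],[0.12,0.336,0,-0.473]]'; python3 -m crank '[[0,0,0,0],[0,0,0,0]]'
python3 - <<'E'
from h import *
c=snap('wrist','w6.png');s=readout.get_obs();print(s['joint_pos'],tool([.587,.106,.165])/.4)
t=R.from_quat(s['ee_rot']).as_matrix()[:,0]; print(np.degrees(np.arctan2(t[1],t[0])))
E
```

```text
clock: 5.9
position: [0.5147, -0.041, 0.1648]
ee_rot: [0.219, 0.976, -0.0, -0.001]
ft_force: [1.4, 0.4, 0.3]
grip_width: 0.146
grasp_force: 78.1
clock: 6.32
position: [0.5287, 0.1033, 0.1646]
ee_rot: [-0.032, 0.999, 0.0, -0.001]
ft_force: [-0.9, 0.3, -1.4]
grip_width: 0.146
grasp_force: 78.0
clock: 6.48
position: [0.5291, 0.0985, 0.1653]
ee_rot: [-0.026, 1.0, -0.001, -0.001]
ft_force: [0.5, -0.2, -0.6]
grip_width: 0.144
grasp_force: 78.0
[-0.53293568  0.20532347  0.29889481  1.81140048 -0.06530791  1.13585867
  1.40852659] [-0.14500774  0.01374272  0.00139702]
-177.13152850643752
```

View pics/w6.png

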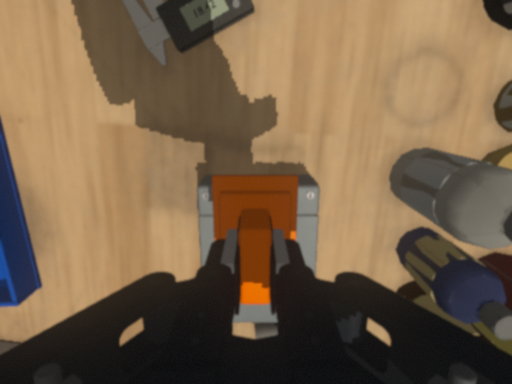

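The held cover hides the port: the box shows at (199-320, 177-320). I'll back off to see it.

```bash
python3 -m crank '[[0.05,0,-0.02,0],[0.12,0,-0.04,0],[0.18,0,-0.06,0],[0.2,0,-0.06,0],[0.2,0,-0.06,0]]';python3 -m crank '[[0,0,0,0],[0,0,0,0]]'
python3 - <<'E'
from h import *
c=snap('wrist','w7.png');s=readout.get_obs();np.save('w7.npy',c,allow_pickle=True);np.save('w7s.npy',s,allow_pickle=True)
im=c['color'][:,:,::-1][40:190,160:360];cv2.imwrite('pics/w7c.png',cv2.resize(im,None,fx=4,fy=4,interpolation=2))
E
```

```text
clock: 6.95
position: [0.4486, 0.0937, 0.1906]
ee_rot: [-0.026, 1.0, 0.001, 0.0]
ft_force: [0.3, 0.9, -0.6]
grip_width: 0.147
grasp_force: 78.1
clock: 7.12
position: [0.4504, 0.0946, 0.1901]
ee_rot: [-0.026, 1.0, -0.0, 0.0]
ft_force: [0.3, 0.6, -0.4]
grip_width: 0.144
grasp_force: 78.1
```

View pics/w7c.png

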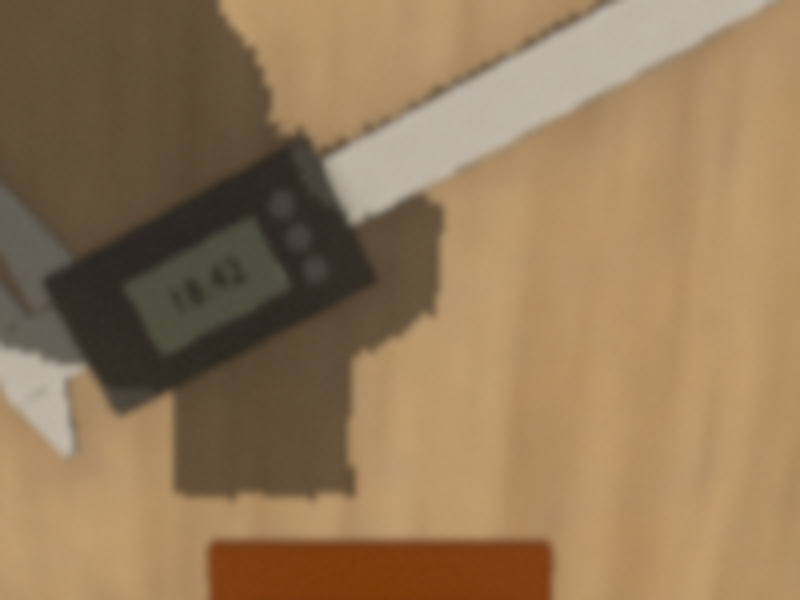

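The crop shows only the caliper at (200,270), so image-up is world -x. I need to pass beyond the box instead. The picture allowance is used, so I'll measure numerically from here.

```bash
python3 -m crank '[[-0.06,0,-0.01,0],[-0.14,0.005,-0.02,0],[-0.23,0.01,-0.02,0],[-0.32,0.015,-0.02,0],[-0.41,0.02,-0.02,0]]';python3 -m crank '[[-0.08,0,0,0],[-0.15,0.005,0,0],[-0.18,0.01,0,0],[-0.18,0.01,0,0],[-0.18,0.01,0,0]]'
cat > box.py <<'E'
from h import *
c=snap('wrist');s=readout.get_obs();print(s['position'])
t=R.from_quat(s['ee_rot']).as_matrix()[:,0]; print('toolx',np.degrees(np.arctan2(t[1],t[0])))
Rm=cv2.Rodrigues(np.array(c['rvec'],float))[0]
pr=lambda P: cv2.projectPoints(np.array(P,float),c['rvec'],c['tvec'],np.array([[c['fx'],0,c['cx']],[0,c['fy'],c['cy']],[0,0,1.]]),None)[0][:,0]
print('expected centre px',pr([[.587,.106,.045]]))
# rectified top view of the plane z=.045, 0.5 mm per px, 200x160 mm about the rough centre; u=world x, v=world y
g=np.array([[x,y,.045] for x,y in((.487,.026),(.687,.026),(.687,.186),(.487,.186))])
H=cv2.getPerspectiveTransform(pr(g).astype(np.float32),np.float32([[0,0],[400,0],[400,320],[0,320]]))
top=cv2.warpPerspective(c['color'],H,(400,320));cv2.imwrite('pics/top%.1f.png'%s['clock'],top[:,:,::-1]);np.save('top.npy',top)
hs=cv2.cvtColor(top,cv2.COLOR_RGB2HSV)
for y in range(80,261,20): print('y%.3f'%(.026+y*.0005),' '.join('%d'%v for v in hs[y,20:400:10,2]))
print('sat');
for y in range(80,261,60): print(' '.join('%d'%v for v in hs[y,20:400:10,1]))
E
python3 box.py
```

```text
clock: 7.58
position: [0.6152, 0.1123, 0.1974]
ee_rot: [-0.027, 1.0, -0.0, -0.0]
ft_force: [0.2, -1.6, 0.1]
grip_width: 0.149
grasp_force: 78.1
clock: 8.0
position: [0.6849, 0.1199, 0.1966]
ee_rot: [-0.027, 1.0, -0.001, -0.001]
ft_force: [-0.7, -0.0, -0.8]
grip_width: 0.148
grasp_force: 78.1
[0.68444807 0.11987331 0.19721794]
toolx -176.8751882931731
expected centre px [[244.79912389  62.64603774]]
y0.066 0 0 0 0 0 0 0 0 0 0 71 64 74 74 73 73 73 74 74 73 74 71 72 72 72 72 74 69 75 76 82 82 112 193 193 189 186 182
y0.076 0 0 0 0 0 0 0 0 0 0 87 74 106 109 109 108 109 106 107 107 104 101 96 93 89 84 83 73 74 73 75 74 83 106 106 182 179 180
y0.086 0 0 0 0 0 0 0 0 0 43 136 156 198 63 39 39 33 27 28 27 29 32 35 36 40 46 110 88 74 74 74 74 90 104 104 181 178 143
y0.096 0 0 0 0 0 0 0 0 0 135 134 172 198 191 45 41 41 39 39 39 33 27 29 29 30 71 115 79 73 73 72 72 97 103 108 185 188 137
y0.106 0 0 0 0 0 0 0 0 0 135 135 189 194 191 43 41 42 42 41 40 40 40 40 32 32 121 117 73 72 73 73 72 101 105 107 141 112 120
y0.116 0 0 0 0 0 0 0 0 0 134 136 196 154 45 43 43 43 42 41 43 43 43 42 44 35 93 116 73
[... 313 characters left out ...]
139 131 140 139 141 141 142 143 143 145 143 144 145 143 144 145 145 133 140 142 143 146 134 193 164 92 105 135 132
y0.156 0 0 0 0 0 0 0 0 0 190 192 191 189 191 192 193 192 195 197 194 196 195 186 182 181 173 173 151 147 140 132 165 189 121 87 125 153 132
sat
0 0 0 0 0 0 0 0 0 0 14 12 10 10 7 7 10 14 14 7 14 11 11 11 11 11 17 22 24 23 28 34 80 112 112 112 112 112
0 0 0 0 0 0 0 0 0 11 10 25 31 31 23 31 31 26 26 33 31 28 35 44 43 36 29 19 14 17 18 18 95 102 104 105 106 164
0 0 0 0 0 0 0 0 0 11 11 27 27 25 23 21 14 14 15 13 17 18 29 28 28 15 31 14 14 14 14 12 52 51 87 98 54 219
0 0 0 0 0 0 0 0 0 105 104 104 105 104 105 107 108 106 106 105 103 99 99 94 89 81 87 66 56 42 27 82 105 105 56 47 55 209
```

```bash
python3 -m crank '[[0.03,0,-0.06,0],[0.05,0,-0.12,0],[0.06,0,-0.14,0],[0.06,0,-0.14,0],[0.06,0,-0.14,0]]'; sed -i '/^hs=/,$d' box.py
cat >> box.py <<'E'
top=cv2.medianBlur(top,5); d=top.astype(int); w=d[:,:,0]-d[:,:,2]; hs=cv2.cvtColor(top,cv2.COLOR_RGB2HSV)
for y in (110,160,210): print('y%.3f'%(.026+y*.0005),'|',' '.join('%d/%d'%(a,b) for a,b in zip(w[y,60:350:8],hs[y,60:350:8,2])))
for x in (130,200,260): print('x%.3f'%(.487+x*.0005),'|',' '.join('%d/%d'%(a,b) for a,b in zip(w[60:270:7,x],hs[60:270:7,x,2])))
E
python3 box.py
```

```text
clock: 8.47
position: [0.6604, 0.119, 0.2544]
ee_rot: [-0.028, 1.0, 0.0, 0.0]
ft_force: [-0.4, 0.1, -1.6]
grip_width: 0.146
grasp_force: 78.1
[0.66022455 0.11901417 0.2533286 ]
toolx -176.8372519764314
expected centre px [[245.93063499  95.05528054]]
y0.081 | 71/183 80/193 79/188 4/122 4/140 3/142 3/141 3/139 3/118 12/107 12/102 5/62 3/60 4/62 5/64 5/69 7/71 8/76 7/78 8/83 10/87 10/93 11/95 12/100 13/104 13/108 14/111 14/114 15/119 8/87 7/80 6/79 8/80 8/88 7/138 53/163 85/197
y0.106 | 74/180 75/188 33/110 3/136 4/140 3/140 3/141 4/141 5/138 23/203 23/198 22/194 7/63 5/46 5/45 5/36 5/35 5/35 5/36 5/36 5/35 6/37 6/38 6/44 6/48 11/66 19/152 20/160 18/154 5/114 4/116 5/112 6/84 6/119 8/138 76/192 82/200
y0.131 | 76/185 72/180 21/113 4/142 5/143 4/142 5/142 5/144 7/139 19/171 19/177 18/174 19/173 20/174 19/175 21/176 20/173 20/175 19/175 20/176 20/176 19/174 20/173 19/173 20/171 18/165 18/163 21/179 16/166 5/146 6/146 5/146 5/145 6/144 6/113 9/58 10/60
x0.552 | 3/69 3/69 3/70 3/69 2/69 5/75 6/83 8/94 14/150 15/163 16/166 17/170 18/177 19/182 19/187 21/192 20/193 22/196 22/198 22/201 22/202 20/186 6/139 5/142 5/145 5/146 5/147 14/144 77/191 80/196
x0.587 | 7/77 5/78 3/77 4/77 3/77 6/83 13/112 9/86 4/47 5/33 6/34 5/33 5/34 6/35 5/34 6/37 6/37 5/37 6/39 7/45 7/73 20/173 16/164 5/147 5/149 5/150 5/150 6/150 47/162 83/203
x0.617 | 46/124 8/82 8/80 7/79 7/79 7/79 13/108 14/112 6/64 9/41 9/39 8/40 7/47 8/50 9/61 10/71 10/77 9/66 8/52 9/53 8/55 14/128 20/177 6/149 6/151 6/151 5/151 6/153 14/149 82/202
```

```bash
cat > edges.py <<'E'
import numpy as np
from scipy.ndimage import gaussian_filter
import cv2
t=np.load('top.npy');V=gaussian_filter(t.astype(float).max(2),1.5);Rr=gaussian_filter(t[:,:,0].astype(float)-t[:,:,2],1.5)
def edge(name,axis,lines,lo,hi,img,sgn):
    g=np.gradient(img,axis=1 if axis=='x' else 0)*sgn; P=[]
    for k in lines:
        s=g[k,lo:hi] if axis=='x' else g[lo:hi,k]
        i=int(np.argmax(s)); P.append((k,i+lo,s[i]))
    P=np.array(P); f=np.polyfit(P[:,0],P[:,1],1)
    r=np.abs(P[:,1]-np.polyval(f,P[:,0])); q=P[r<=np.median(r)*2+.5]; f=np.polyfit(q[:,0],q[:,1],1)
    c=160 if axis=='x' else 205
    v=np.polyval(f,c)*.0005+(.487 if axis=='x' else .026)
    print(name,'at centre %.4f'%v,'slope deg %.2f'%np.degrees(np.arctan(f[0])),'resid',r.round(1).max(),'strength',P[:,2].mean().round(1))
    return v
a=edge('mouth -x','x',range(130,205,5),108,145,V,1)
b=edge('mouth +x','x',range(130,205,5),270,310,V,-1)
print('cx',(a+b)/2,b-a)
a=edge('box -x','x',range(100,220,8),65,105,Rr,-1)
b=edge('box +x','x',range(90,170,8),310,355,Rr,1)
print('cx',(a+b)/2,b-a)
a=edge('mouth -y','y',range(160,270,8),85,115,V,1)
b=edge('mouth +y','y',range(150,270,8),205,235,V,-1)
print('cy',(a+b)/2,b-a)
a=edge('box -y','y',range(110,300,8),30,80,Rr,-1)
b=edge('box +y','y',range(110,300,8),235,280,Rr,1)
print('cy',(a+b)/2,b-a)
E
python3 edges.py
```

```text
mouth -x at centre 0.5512 slope deg -3.60 resid 0.6 strength 10.6
mouth +x at centre 0.6305 slope deg -3.19 resid 1.0 strength 6.4
cx 0.5908482142857142 0.07931547619047619
box -x at centre 0.5253 slope deg -3.32 resid 0.9 strength 9.6
box +x at centre 0.6552 slope deg -3.30 resid 0.5 strength 10.6
cx 0.5902359036796537 0.12997061688311695
mouth -y at centre 0.0745 slope deg 2.86 resid 0.4 strength 5.3
mouth +y at centre 0.1336 slope deg 3.07 resid 0.6 strength 5.5
cy 0.10407291666666668 0.05906726190476193
box -y at centre 0.0545 slope deg 3.27 resid 1.1 strength 7.1
box +y at centre 0.1539 slope deg 3.24 resid 0.6 strength 11.2
cy 0.10421035326086957 0.0994576811594203
```

```bash
cat > held.py <<'E'
from h import *
c=snap('wrist');s=readout.get_obs();m=orange(c);p=np.array(s['position']);M=R.from_quat(s['ee_rot']).as_matrix()
z=p[2]-.034
ys,xs=np.nonzero(m); r0=ys.min(); print('first row',r0)
cols=[x for x in range(xs.min()+8,xs.max()-8)]
tp=[np.nonzero(m[:,x])[0][0] for x in cols]
E=np.array([M.T@(plane(c,float(x),float(t)-.5,z)-p) for x,t in zip(cols,tp)]); print('flange -x edge: tool x %.4f'%np.median(E[:,0]),'slope deg %.2f'%np.degrees(np.polyfit(E[:,1],E[:,0],1)[0]))
rows=range(r0+5,r0+30); L=[np.nonzero(m[y])[0][[0,-1]] for y in rows]
for zz in (z,z+.004):
  l=np.array([M.T@(plane(c,a-.5,float(y),zz)-p) for y,(a,b) in zip(rows,L)])[:,1];r=np.array([M.T@(plane(c,b+.5,float(y),zz)-p) for y,(a,b) in zip(rows,L)])[:,1]
  print('tool y sides',np.median(l),np.median(r),'mid',np.median(l+r)/2)
print('to box centre, tool units',(M.T@(np.array([.5905,.1042,p[2]])-p))/.4,p)
E
python3 held.py
```

```text
[ 212  175   86  130 7147] [254.87533231 224.26864419]
first row 175
flange -x edge: tool x 0.0303 slope deg 1.02
tool y sides -0.022616083078661395 0.021871500083099633 mid -0.00041089660555933966
tool y sides -0.022064364199092922 0.02131534273434865 mid -0.0004121544554638954
to box centre, tool units [ 0.17599022 -0.02739122  0.00032558] [0.66018453 0.11902353 0.25280993]
```

```bash
python3 -m crank '[[0.04,-0.007,0.02,0],[0.1,-0.015,0.06,0.01],[0.15,-0.022,0.12,0.01],[0.179,-0.0265,0.2,0.01],[0.179,-0.0265,0.27,0.01]]';python3 -m crank '[[0,0,0.06,0],[0,0,0.1,0],[0,0,0.112,0],[0,0,0.112,0],[0,0,0.112,0]]'; python3 held.py; python3 -c "
from h import *
s=readout.get_obs();print(s['ee_rot'],s['ft_force'])
t=R.from_quat(s['ee_rot']).as_matrix()[:,0];print(np.degrees(np.arctan2(t[1],t[0])))"
```

```text
clock: 8.98
position: [0.5873, 0.1038, 0.1439]
ee_rot: [-0.022, 1.0, -0.0, -0.001]
ft_force: [1.1, 0.1, -1.4]
grip_width: 0.143
grasp_force: 78.1
clock: 9.4
position: [0.59, 0.1044, 0.1016]
ee_rot: [-0.022, 1.0, -0.0, -0.0]
ft_force: [1.0, -0.0, -0.1]
grip_width: 0.142
grasp_force: 78.1
[ 213  175   85  129 7071] [254.63739217 223.64248338]
first row 175
flange -x edge: tool x 0.0317 slope deg -0.01
tool y sides -0.02247776254202433 0.02147594597590845 mid -0.0005394469746482066
tool y sides -0.021925552302446943 0.020924907135848245 mid -0.0005378939440895333
to box centre, tool units [-1.11850943e-04 -8.78796964e-04 -4.82882437e-08] [0.59043964 0.10454918 0.10234304]
[-2.22798367e-02  9.99751607e-01  1.12416876e-04  5.65763632e-04] [ 0.0582787  -0.14530911 -0.49509513]
-177.44671357694827
```

```bash
python3 -m crank '[[0,0,0.015,-0.01],[0,0,0.03,-0.01],[0,0,0.045,-0.01],[0,0,0.055,-0.01],[0,0,0.055,-0.01]]';python3 -m crank '[[0,0,0.004,0],[0,0,0.008,0],[0,0,0.012,0],[0,0,0.015,0],[0,0,0.015,0]]'; python3 -c "
from h import *
s=readout.get_obs();print(s['ft_force'],s['torque'],s['position'])"
```

```text
clock: 9.87
position: [0.5891, 0.1044, 0.0783]
ee_rot: [-0.028, 1.0, -0.0, -0.001]
ft_force: [-0.2, 0.5, -1.2]
grip_width: 0.148
grasp_force: 78.1
clock: 10.28
position: [0.5898, 0.1045, 0.0734]
ee_rot: [-0.028, 1.0, 0.0, 0.0]
ft_force: [0.6, -0.1, -1.4]
grip_width: 0.144
grasp_force: 78.1
[ 0.56277488 -0.09353295 -1.43620759] [-0.00227994 -0.08648612  0.00637003] [0.58983216 0.10453078 0.07337178]
```

```bash
python3 -m crank '[[0,0,0.003,0],[0,0,0.006,0],[0,0,0.009,0],[0,0,0.012,0],[0,0,0.012,0]]' -1 100;python3 -m crank '[[0,0,0.003,0],[0,0,0.006,0],[0,0,0.009,0],[0,0,0.012,0],[0,0,0.012,0]]'; python3 -c "
from h import *
s=readout.get_obs();print(s['ft_force'],s['torque'],s['position'])"
```

```text
clock: 10.7
position: [0.5906, 0.1047, 0.0697]
ee_rot: [-0.028, 1.0, 0.0, 0.001]
ft_force: [-0.6, 0.5, 6.5]
grip_width: 0.139
grasp_force: 101.3
clock: 11.12
position: [0.5902, 0.1047, 0.0644]
ee_rot: [-0.028, 1.0, 0.0, 0.0]
ft_force: [-0.2, 1.2, 4.1]
grip_width: 0.142
grasp_force: 100.5
[-0.24731428  1.22932889  4.1044933 ] [0.11268142 0.05478122 0.0008222 ] [0.59016587 0.10470232 0.06440569]
```

```bash
python3 -m crank '[[0,0,0.004,0],[0,0,0.008,0],[0,0,0.01,0],[0,0,0.01,0]]';python3 -m crank '[[0,0,0.003,0],[0,0,0.005,0],[0,0,0.005,0]]';python3 -m crank '[[0,0,0.003,0],[0,0,0.005,0],[0,0,0.005,0]]'
```

```text
clock: 11.45
position: [0.5902, 0.1047, 0.06]
ee_rot: [-0.028, 1.0, 0.0, 0.0]
ft_force: [0.9, 0.3, 5.6]
grip_width: 0.142
grasp_force: 101.0
clock: 11.7
position: [0.5902, 0.1047, 0.0584]
ee_rot: [-0.028, 1.0, 0.0, 0.0]
ft_force: [-1.6, 0.6, 9.9]
grip_width: 0.14
grasp_force: 101.6
clock: 11.95
position: [0.5903, 0.1047, 0.0579]
ee_rot: [-0.027, 1.0, 0.0, 0.0]
ft_force: [-8.6, -0.6, 23.2]
grip_width: 0.14
grasp_force: 104.3
```

```bash
python3 -m crank '[[0,0,-0.001,0],[0,0,-0.001,0],[0,0,-0.001,0],[0,0,-0.001,0],[0,0,-0.001,0]]';python3 -m crank '[[0,0,0,0],[0,0,0,0],[0,0,0,0],[0,0,0,0],[0,0,0,0]]'
python3 - <<'E'
from h import *
s=readout.get_obs();print(s['ft_force'],s['torque'],s['position'])
p=np.array([.5905,.1042]);a=np.radians(3.25);ux=np.array([np.cos(a),np.sin(a)]);uy=np.array([-ux[1],ux[0]])
for n in('scene','side'):
    c=snap(n,n+'_end.png');h=cv2.cvtColor(c['color'],cv2.COLOR_RGB2HSV);m=cv2.inRange(h,(3,150,60),(20,255,255))
    k,l,st,ce=cv2.connectedComponentsWithStats(m)
    q=cv2.projectPoints(np.array([[*p,.045]]),c['rvec'],c['tvec'],np.array([[c['fx'],0,c['cx']],[0,c['fy'],c['cy']],[0,0,1.]]),None)[0][0,0]
    print(n,q.round(),[(st[j].tolist()) for j in range(1,k) if st[j,4]>15 and np.hypot(*(ce[j]-q))<40])
E
```

```text
clock: 12.37
position: [0.5903, 0.1047, 0.058]
ee_rot: [-0.027, 1.0, 0.0, 0.001]
ft_force: [-6.9, 0.5, 20.3]
grip_width: 0.14
grasp_force: 103.6
clock: 12.78
position: [0.5903, 0.1047, 0.058]
ee_rot: [-0.027, 1.0, 0.0, 0.001]
ft_force: [-6.0, -1.0, 21.0]
grip_width: 0.136
grasp_force: 103.6
[-5.97787071 -0.99245488 21.0469657 ] [-0.15421059  1.37655359  0.03415479] [0.59032807 0.10467409 0.05802394]
scene [178. 261.] [[160, 254, 39, 28, 401]]
side [200. 267.] [[186, 260, 31, 20, 253]]
```

```bash
python3 -c "
from workcell import manip,readout
s=readout.get_obs();print(s['ft_force'],s['position'][2]);print(manip.hand_in())"
```

```text
[-6.68939546 -0.74257621 21.40691556] 0.05802425190852355
the job is handed in; nothing more can be done
None
```

I handed the job in with the cover pressed about 21 mm into the port (fully home), the gasket at its hard stop under about 21 N, and the gripper still holding. I judged the latches snapped from depth and force, because the gripper blocked any view of them; the push read slightly off-centre toward the -x end.

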